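# Grease a nail drill's hand piece through its tilted nipple

### The arm

A 6-joint arm with a two-finger parallel gripper is mounted at the origin on the work surface; the furniture and walls round the work are solid. World frame = base frame: x ahead of the robot, y to its left, z up, the work surface at z = 0. Lengths are in mm, angles in rad, forces in N, time in s.
With the tool pointing down it reaches from about 350 to 875 mm from the base axis. Payload 4.2 kg.
Tool frame: the origin (TCP) lies between the finger pads; the fingertips stand 14 mm ahead of it and the grasp point (between the pads) lies 5 mm behind it; z points along the fingers, y is the line along which they close (so a half turn about z gives the same grasp; the last joint's range is limited). The gripper opens to 85 mm and grips with 20 to 120 N. Pads are 22 mm wide; open, the fingers measure 114 mm over their backs; the gripper's body (76 mm by 85 mm) begins 54 mm behind the grasp point. The pads swing forward as they close: fully open they stand 13 mm farther back than shut.
Start: joints at [-0.875, 0.385, 0.008, 0, -1.194, -0.259], TCP at [264.413, -566.29, 245.312] pointing down, gripper open.
Joint ranges: [-3.14, 3.14], [-1.21, 2.06], [-1.07, 1.41], [-3.16, 2.05], [-2.99, -0.16], [-3.1, 3.1]. Speed limits (rad/s): [2.79, 2.79, 3.14, 3.14, 3.14, 3.14].

### API

Orientations are given as a unit quaternion [x, y, z, w].
In Python, from bench import * gives the robot as it stands.
- The arm moves only by the tool carry_out, never from a script. Its argument "motion" is a list of rows, each a list of 7 numbers: the turn, a rotation vector about the tool's x, y, z in rad, then the shift along the tool's x, y, z in mm, then the opening, from -1 (shut) to 1 (fully open), so that 0 is half open. A call has 1 to 5 rows; each row is the pose to reach, as a shift and turn from the pose commanded when the call began, along the tool's axes at that moment; what a row does not reach only later rows make up. A row lasts 1/8 s, in which the tool goes at most 62.5 mm and 10.7 degrees, less where a joint would pass 70% of its speed; a pose out of reach is approached as far as the arm can. A call with a gripper value outside its range is refused whole. The fingers move at their own pace and stop on an object; the grip force is fixed at half the most. Time passes only in rows, so rows that repeat a pose let the fingers close. It gives the time, the measured TCP pose, the force, the opening and the grip force at its end, in the units of the state.
- read_state(): the state, without advancing time (a new reading comes with each control period).
- get_image(name): name is "scene" or "top" or "wrist"; returns a dict with "color" (400x640x3 uint8, blue, green, red), "mtx" (3x3 intrinsics, pixels), "position" and "orientation" of the camera in the world. Camera axes: x right, y down, z forward; pixel columns grow to the right and rows downward; lengths in mm; the calibration is good to about 2 mm. The wrist camera is an equidistant fisheye: a pixel r from the principal point sees the ray r / f radians off the axis. A picture is of the moment at which its call begins. There is no depth.
- job_done(): hands the job in; it is judged then, once.
The state is a dict: "clock": time; "joints": joint angles; "joint_vel": joint speeds; "joint_efforts": joint torques, N m; "position": TCP position; "ee_rot": TCP orientation; "contact_force": force on the tool from outside, world axes, zero at the start; "wrist_torque": the same for the moment, N m; "gripper_width": finger opening in mm; "grasp_force": force on a finger pad.
Only numpy, scipy, OpenCV 4.12 (cv2) and the standard library are available. Lean on these libraries where they do the work, as an engineer would, in place of code of your own. Each camera call takes 0.05 s, during which the arm holds its last target. There are 200 camera calls.

### The job

Grease the nail drill's hand piece: lift the push lubricator out of its holder, press its coupler squarely on to the tilted brass nipple at the rear of the clamped hand piece until it snaps home, then keep pushing along the nipple so that the coupler slides right into the barrel against the pump spring. Finish while still holding the lubricator pushed in like that; do not let go. Leave the drill-bit stand, the two polish bottles and the pink pigment pot standing where they are.

Things in the scene. Friction and masses are not known exactly. Their poses are not given: they have to be found in the camera images.
- lube_grip (a point): centre of the grip of the push lubricator (loose, upright, 126 mm, 0.17 kg): half-way up its round white barrel, 26 mm wide, 58 mm long, on the axis, 85 mm above the coupler's lip while the coupler is out. z runs up the barrel, away from the coupler. Teal cap above (27 mm wide, top 41 mm over this point), teal finger flange below (41 mm wide, upper face 29 mm under it). Any yaw will do
- coupler_mouth (a point): centre of the lip of the steel coupler at the lubricator's lower end, 24 mm wide outside; z points into the barrel. The mouth, a bell 18 mm wide, narrows to a 12 mm bore within 6 mm; the bore ends in a seat 20 mm from the lip. Four sprung balls 10 mm from the lip leave 7 mm between them, ride over the nipple's head (about 5 N) and snap in behind it, lip then 20 mm below the tip
- coupler (a joint): how far the coupler has slid into the barrel, m: 0 fully out (its rest), 0.012 fully in. The pump spring needs about 8 N to start and 14 N at the end and pushes the coupler out again when the push eases; the coupler snaps on before the spring yields much
- nipple_tip (a point): centre of the tip of the fixed brass nipple, about 205 mm above the table, on the rear (upper) end of the grey 20 mm hand piece clamped in the white stand. z points outwards along the nipple, 30 degrees from vertical, leaning roughly towards the robot (direction varies). Cone 5 mm long from 5 to 10 mm width, head 9 mm long in all, then a 6 mm neck to a hexagon 23 mm below the tip
- holder_rim (a point): centre of the upper rim of the white fixed holder, 64 mm above the table: round foot 80 mm wide, tube 39 mm outside, 32 mm inside. The lubricator's coupler and neck hang inside it; lift 55 mm straight up to clear the rim
- bit_stand: bystander: lilac block with six drill bits, 28 x 52 x 40 mm, origin under its centre
- polish_red: bystander: red polish bottle with black cap, 27 x 34 x 74 mm, origin under its centre
- polish_blue: bystander: blue polish bottle with pale cap, 27 x 34 x 88 mm, origin under its centre
- pigment_pink: bystander: small pink pot with white lid, 32 mm wide, 23 mm high, origin under its centre
- lubricator: the whole lubricator; origin on its axis at the coupler's lip while the coupler is out, axes as for lube_grip. It hangs in the holder by the underside of its finger flange, 50 mm above the lip, coupler down
Not all that is in view belongs to the job. Leave any purple look-alike of the part that bears holder_rim alone.

How it is judged (in metres and radians):
On the way, in this order (a step that is already met when the one before it is completed fails the run):
1. the lubricator is lifted clear of its holder (z of coupler_mouth in the frame of holder_rim above 0.003 m and contact force between the fingers and lubricator above 1 N), for 0.1 s.
2. the coupler has snapped on to the nipple, square to it (z of coupler_mouth in the frame of nipple_tip between -0.023 and -0.018 m and angle between the z axis of coupler_mouth and the z axis of nipple_tip, either way round below 0.12 rad and x of coupler_mouth in the frame of nipple_tip between -0.004 and 0.004 m and y of coupler_mouth in the frame of nipple_tip between -0.004 and 0.004 m), for 0.1 s.
At the end, for the whole second after the job is handed in: The coupler sits snapped on the nipple (its lip 18 to 23 mm below the tip along the nipple, within 4 mm of its axis, turned within 0.12 rad of the nipple's), it is pushed at least 9 of its 12 mm into the barrel, and the fingers still hold the lubricator (over 3 N), at rest (under 0.02 m/s) (all of step 2 and value of joint coupler above 0.009 m and contact force between the fingers and lubricator above 3 N and linear speed of lubricator below 0.02 m/s); the arm keeps its last pose, push and grip.
It fails at once if a bystander (bit stand, polish bottles, pigment pot) is moved by more than 2 cm (distance of any of bit_stand, polish_red, polish_blue, pigment_pink from where it was at the start of the episode above 0.02 m).
It fails at once if a polish bottle is tipped over (angle between any of polish_red, polish_blue's own z axis and vertical above 0.6 rad).
It also fails if it takes over 38 s, if anything falls off the work surface, if the arm or the gripper's body presses on something with over 40 N, if the wrist force passes 120 N, or if a joint passes its speed limit or range.

## Working session

There is one attempt and no reset: what is moved stays moved. The work goes in short steps, Python scripts to look and compute and a tool call to move; the robot and the scene stay as the last step left them, time stands still between calls to the robot, and variables do not carry over. Pictures are saved under pics/ and viewed, at most 10 in all, crops included, and the job is handed in when it is done.

Besides the shell and the picture viewer there is one more tool, called after ">>>" in YAML: its name, and indented under it one key for each argument. carry_out: Moves the arm, as the interface text tells. Its arguments: {"type":"object","properties":{"motion":{"type":"array"}},"required":["motion"]}

```bash
mkdir -p pics; cat > h.py <<'E'
from bench import *
import numpy as np, cv2
from scipy.spatial.transform import Rotation as R
def ray(im,px):
    K=np.array(im["mtx"]);d=np.linalg.solve(K,[px[0],px[1],1.]);d/=np.linalg.norm(d)
    return np.array(im["position"]),R.from_quat(im["orientation"]).apply(d)
def plane(im,px,z):
    o,d=ray(im,px);return o+d*(z-o[2])/d[2]
def proj(im,p):
    c=R.from_quat(im["orientation"]).inv().apply(np.array(p)-im["position"]);u=np.array(im["mtx"])@c;return u[:2]/u[2]
def cross(a,pa,b,pb):
    o1,d1=ray(a,pa);o2,d2=ray(b,pb)
    s=np.linalg.lstsq(np.c_[d1,-d2],o2-o1,rcond=None)[0]
    p,q=o1+s[0]*d1,o2+s[1]*d2;return (p+q)/2,np.linalg.norm(p-q)
E
python3 - <<'E'
from h import *
for n in("scene","top"):
    i=get_image(n);cv2.imwrite(f"pics/{n}0.png",i["color"]);print(n,i["mtx"],i["position"],i["orientation"])
print(read_state())
E
```

```text
scene [[483.8473405    0.         315.06950859]
 [  0.         483.8473405  208.28849656]
 [  0.           0.           1.        ]] [149.82657338 509.91572157 892.36831184] [-0.24449031  0.90259479 -0.3443713   0.08339988]
top [[457.90220553   0.         315.20410812]
 [  0.         457.90220553 201.95291029]
 [  0.           0.           1.        ]] [ 372.67021216  -73.80818472 1081.90475876] [-0.69901095  0.71347792 -0.0282985   0.03914263]
{'clock': 0.1, 'joints': array([-8.75411547e-01,  3.85469226e-01,  6.78593417e-03, -4.35472749e-04,
       -1.19401422e+00, -2.58591413e-01]), 'joint_vel': array([-0.0019161 , -0.00093733,  0.00359531,  0.00178187,  0.00098997,
        0.00070946]), 'joint_efforts': array([-5.18300494e-04, -3.93319738e+01,  1.88929814e+01,  4.19787839e+00,
       -2.58906031e-03,  1.69005236e-07]), 'position': array([ 264.20393132, -565.8710669 ,  244.34635707]), 'ee_rot': array([-2.16586171e-01,  9.76263021e-01,  9.37407272e-04, -2.56626405e-04]), 'contact_force': array([-0.34415027,  0.17205364,  0.33397202]), 'wrist_torque': array([ 0.00577531, -0.04811839,  0.01628388]), 'grasp_force': 0.0, 'gripper_width': 85.04271165709584}
```

View pics/scene0.png

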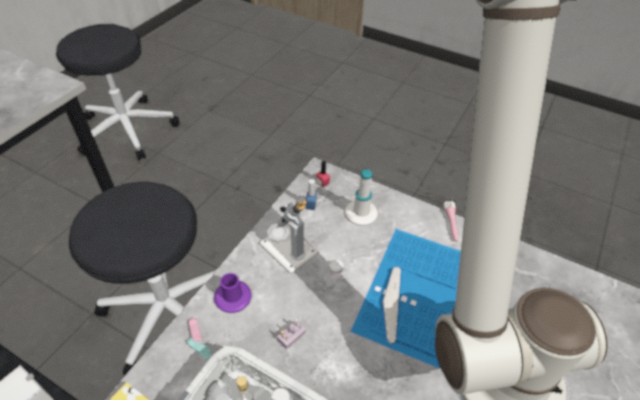

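View pics/top0.png

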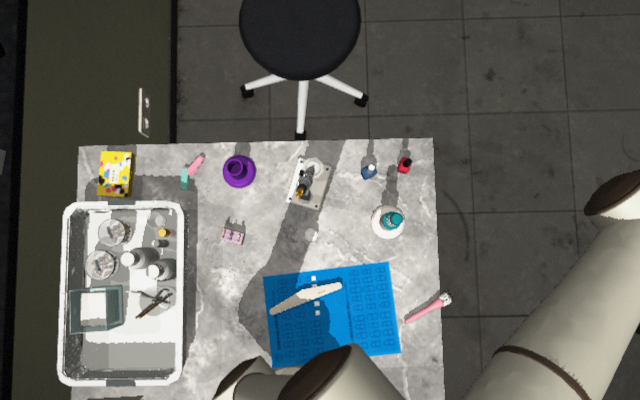

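Scene: the lubricator with its teal cap stands in the white holder at (365,195), the hand piece stand is at (290,235), and the empty purple look-alike is at (232,293). Top view: the cap is at (392,220), the hand piece stand with its nipple at (305,185), and the purple one at (239,171). The bottles are at (369,171) and (404,164), right behind the holder. The pink pot is probably at (312,235).
Candidates for the holder are white (388,222) and purple (239,171) in top. I choose white, which has the teal lubricator. I'll check it in one close crop.

```bash
python3 - <<'E'
import cv2,numpy as np
t=cv2.imread("pics/top0.png");s=cv2.imread("pics/scene0.png")
a=cv2.resize(t[140:250,275:425],(800,587),interpolation=cv2.INTER_CUBIC)
b=cv2.resize(s[155:275,250:390],(700,600),interpolation=cv2.INTER_CUBIC)
cv2.imwrite("pics/ct.png",a);cv2.imwrite("pics/cs.png",b)
E
```

```text
(no output)
```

View pics/ct.png

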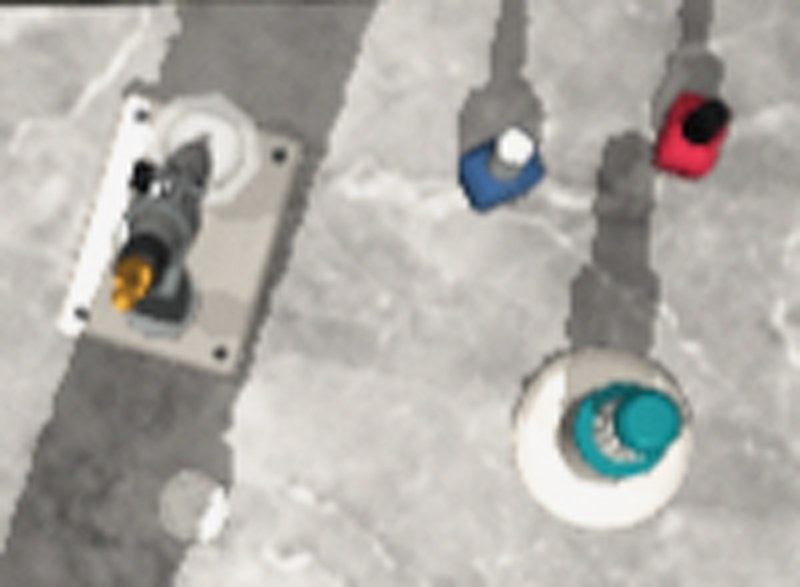

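View pics/cs.png

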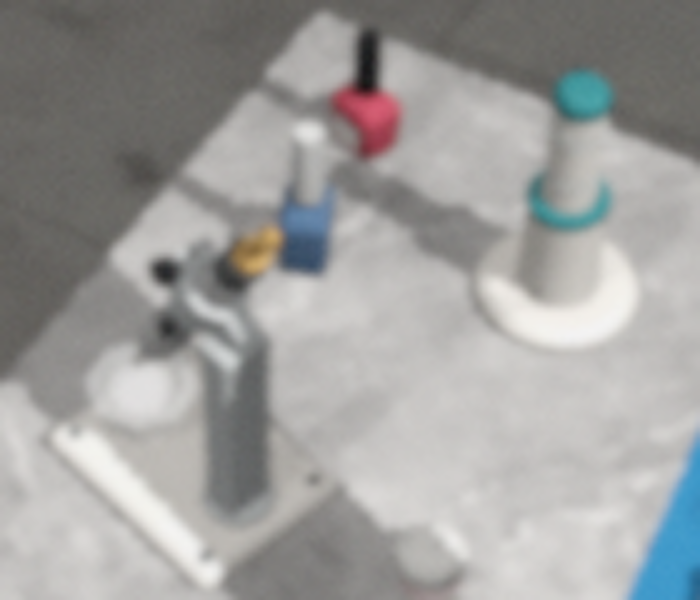

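The crops confirm the teal-capped lubricator in the white holder, with the cap at top px (396.5,218.7). The nipple's brass tip is at top px (297.5,196.5) and scene px (305,202.5).

```bash
cat > meas.py <<'E'
from h import *
def mask(im,lo,hi,box):
    h=cv2.cvtColor(im["color"],cv2.COLOR_BGR2HSV);m=cv2.inRange(h,lo,hi);k=np.zeros_like(m)
    x0,y0,x1,y1=box;k[y0:y1,x0:x1]=m[y0:y1,x0:x1]
    n,l,s,c=cv2.connectedComponentsWithStats(k);i=1+np.argmax(s[1:,4]);p=np.argwhere(l==i)[:,::-1].astype(float);return p
E
python3 - <<'E'
from meas import *
t=get_image("top");s=get_image("scene")
for im,b in((t,(290,180,312,200)),(s,(292,195,312,213))):
    p=mask(im,(10,120,60),(30,255,255),b);c=p.mean(0);u=np.linalg.svd(p-c,full_matrices=False)[2][0];q=(p-c)@u
    print("brass",len(p),c,u,q.min(),q.max(),p.min(0),p.max(0))
p=mask(t,(80,90,60),(100,255,255),(370,200,415,240));q=p[(p[:,0]>391)]
print("teal",p.min(0),p.max(0))
# flange+foot
print("cap",plane(t,(396.3,218.4),140))
print("foot centre",plane(t,(275+602/5.333,140+438/5.333),6))
p=mask(s,(80,90,60),(100,255,255),(355,165,375,182));print("cap scene",p.mean(0),p.min(0),p.max(0),len(p))
x,y=(p.min(0)+p.max(0))/2
print("cap ctr z~134",plane(s,(x,y),134))
p=mask(s,(80,90,60),(100,255,255),(350,183,375,205));print("flange",p.min(0),p.max(0),plane(s,(p.min(0)+p.max(0))/2,68))
for n,im,px,z in(("red",t,(404.5,165.5),60),("blue",t,(368.9,173.2),45),("pot",t,(311.5,235),20)):print(n,plane(im,px,z))
for z in(205,200,190):print(z,plane(t,(297.3,196.3),z),plane(s,(305.3,202.5),z))
print("tip",cross(t,(297.3,196.3),s,(305.3,202.5)))
print("hp low",cross(t,(275+200/5.333,140+150/5.333),s,(250+150/5,155+345/5)))
E
```

```text
brass 58 [299.43103448 192.29310345] [-0.34996532  0.93676266] -4.5707025106914 5.260022676457866 [296. 188.] [303. 197.]
brass 24 [300.33333333 205.04166667] [-0.79791266  0.60277308] -4.156341460358945 3.0422268232830683 [298. 203.] [304. 208.]
teal [382. 212.] [402. 228.]
cap [ 425.49981028 -226.09437525  140.        ]
foot centre [ 424.6714873  -227.76073779    6.        ]
cap scene [366.06024096 173.53012048] [361. 169.] [371. 178.] 83
cap ctr z~134 [ 426.68827173 -227.01547716  134.        ]
flange [356. 193.] [370. 199.] [ 423.95613501 -219.98274373   68.        ]
red [ 548.8115744  -261.79482031   60.        ]
blue [ 535.43322968 -182.81969103   45.        ]
pot [397.83721895 -48.42190978  20.        ]
205 [468.41136083 -26.88117968 205.        ] [466.03093771 -26.4662489  205.        ]
200 [468.95726475 -26.61360784 200.        ] [468.33104639 -30.36795605 200.        ]
190 [470.04907258 -26.07846414 190.        ] [472.93126376 -38.17137033 190.        ]
tip (array([467.61914951, -27.20539222, 203.67651038]), np.float64(2.018389681508255))
hp low (array([547.47388458, -54.44448582,  61.0296147 ]), np.float64(0.34931403328715344))
```

>>> carry_out:
  motion:
    - [0,0,0,-29,24,0,1]
    - [0,0,0,-72,60,0,1]
    - [0,0,0,-116,96,0,1]
    - [0,0,0,-160,132,0,1]
    - [0,0,0,-200,165,0,1]

```text
clock: 0.82
position: [376.3, -330.4, 245.3]
ee_rot: [-0.217, 0.976, -0.0, 0.0]
contact_force: [0.1, -0.2, -0.2]
gripper_width: 85.5
grasp_force: 0.0
```

>>> carry_out:
  motion:
    - [0,0,0,-40,33,10,1]
    - [0,0,0,-70,58,20,1]
    - [0,0,0,-84,70,25,1]
    - [0,0,0,-89,74,25,1]
    - [0,0,0,-89,74,25,1]

```text
clock: 1.45
position: [425.3, -227.6, 220.6]
ee_rot: [-0.217, 0.976, -0.0, 0.0]
contact_force: [0.0, -0.7, -0.4]
gripper_width: 85.0
grasp_force: 0.0
```

```bash
python3 - <<'E'
from h import *
s=read_state();i=get_image("wrist");cv2.imwrite("pics/w1.png",i["color"]);print(s["clock"],s["position"],s["ee_rot"],s["joints"],i["mtx"],i["position"],i["orientation"])
E
```

```text
1.45 [ 425.3022282  -227.59548672  220.55916392] [-2.16842763e-01  9.76206525e-01 -1.43101093e-04  1.24725772e-04] [-1.53591618e-01  1.62543071e-01 -3.69076195e-01  2.04102172e-04
 -1.03884062e+00 -9.80149971e-01] [[309.70691629   0.         317.05588214]
 [  0.         309.70691629 199.72846054]
 [  0.           0.           1.        ]] [ 365.44923258 -255.10424023  349.79597131] [0.5315914  0.83681014 0.11016108 0.07087948]
```

View pics/w1.png

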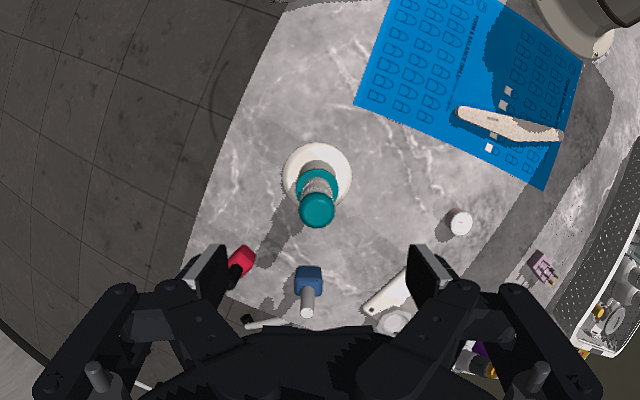

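The wrist view shows the cap at (317,210), the flange at (317,186) and the holder foot at (318,175), centred between the fingers. The bottles lie beyond it.

```bash
cat >> meas.py <<'E'
def wray(im,px):
    K=np.array(im["mtx"]);v=np.array([(px[0]-K[0,2])/K[0,0],(px[1]-K[1,2])/K[1,1]]);th=np.hypot(*v)
    d=np.r_[v/max(th,1e-9)*np.sin(th),np.cos(th)];return np.array(im["position"]),R.from_quat(im["orientation"]).apply(d)
def wplane(im,px,z):
    o,d=wray(im,px);return o+d*(z-o[2])/d[2]
E
python3 - <<'E'
from meas import *
i=get_image("wrist")
p=mask(i,(80,90,60),(100,255,255),(290,190,345,230)).astype(int)
print(p.min(0),p.max(0))
(c,r)=cv2.minEnclosingCircle(np.float32([q for q in p if q[1]>196]));print(c,r,wplane(i,c,140))
q=mask(i,(80,90,60),(100,255,255),(290,160,345,192));print(q.min(0),q.max(0),[wplane(i,((q[:,0].min()+q[:,0].max())/2,y),70) for y in (q[:,1].min(),)])
h=cv2.cvtColor(i["color"],cv2.COLOR_BGR2HSV);m=cv2.inRange(h,(15,5,205),(40,60,255))[130:222,270:365];pp=np.argwhere(m)[:,::-1]+[270,130]
print(pp.min(0),pp.max(0))
E
```

```text
[296 190] [334 227]
(313.9166564941406, 208.9499969482422) 20.71184730529785 [ 423.5919565  -230.87335958  140.        ]
[296. 169.] [337. 191.] [array([ 407.50177858, -236.6367313 ,   70.        ])]
[288 145] [350 196]
```

```bash
python3 - <<'E'
from meas import *
i=get_image("wrist")
p=mask(i,(80,90,60),(100,255,255),(285,165,345,232)).astype(int)
for y in range(168,230,4):
    x=p[p[:,1]==y][:,0]
    if len(x):print(y,x.min(),x.max(),end=' | ')
print()
for c in((317,209),(317,210.5)):print(wplane(i,c,140))
print(wplane(i,(316.5,174.5),6))
# flange outer centre: top y and width
print(wplane(i,(316.5,188),70))
E
```

```text
172 305 328 | 176 301 332 | 180 298 335 | 184 297 337 | 188 296 338 | 192 296 337 | 196 297 337 | 200 298 335 | 204 301 332 | 208 300 334 | 212 299 334 | 216 300 334 | 220 302 331 | 224 306 328 | 228 314 315 | 
[ 422.59044333 -229.05683082  140.        ]
[ 423.59605722 -228.58657982  140.        ]
[ 422.75417788 -229.85374568    6.        ]
[ 423.55193862 -229.24982732   70.        ]
```

>>> carry_out:
  motion:
    - [0,0,0,0.5,0,40,1]
    - [0,0,0,0.5,0,80,1]
    - [0,0,0,0.5,0,115,1]
    - [0,0,0,0.5,0,130,1]
    - [0,0,0,0.5,0,132,1]

```text
clock: 2.22
position: [423.9, -228.2, 87.4]
ee_rot: [-0.216, 0.976, 0.0, -0.001]
contact_force: [0.5, 0.2, 0.6]
gripper_width: 85.6
grasp_force: 0.0
```

>>> carry_out:
  motion:
    - [0,0,0,0,0,0,-0.3]
    - [0,0,0,0,0,0,-0.5]
    - [0,0,0,0,0,0,-1]
    - [0,0,0,0,0,0,-1]
    - [0,0,0,0,0,0,-1]

```text
clock: 2.85
position: [425.2, -227.8, 89.1]
ee_rot: [-0.217, 0.976, -0.0, 0.001]
contact_force: [-1.1, 1.4, 6.2]
gripper_width: 24.6
grasp_force: 58.5
```

>>> carry_out:
  motion:
    - [0,0,0,0,0,0,-1]
    - [0,0,0,0,0,0,-1]
    - [0,0,0,0,0,0,-1]

```text
clock: 3.22
position: [425.2, -227.8, 89.1]
ee_rot: [-0.217, 0.976, -0.0, 0.001]
contact_force: [-0.6, -0.1, 6.2]
gripper_width: 24.6
grasp_force: 58.5
```

>>> carry_out:
  motion:
    - [0,0,0,0,0,-15,-1]
    - [0,0,0,0,0,-50,-1]
    - [0,0,0,0,0,-100,-1]
    - [0,0,0,0,0,-155,-1]
    - [0,0,0,0,0,-205,-1]

```text
clock: 3.85
position: [424.2, -227.3, 294.6]
ee_rot: [-0.217, 0.976, 0.0, -0.0]
contact_force: [2.1, -0.4, -1.7]
gripper_width: 24.8
grasp_force: 58.9
```

>>> carry_out:
  motion:
    - [0,0,0,-30,26,-36,-1]
    - [0,0,0,-75,66,-36,-1]
    - [0,0,0,-120,106,-36,-1]
    - [0,0,0,-160,141,-36,-1]
    - [0,0,0,-178,157,-36,-1]

```text
clock: 4.47
position: [519.9, -7.4, 328.0]
ee_rot: [-0.218, 0.976, 0.0, -0.001]
contact_force: [0.3, -1.2, -0.3]
gripper_width: 24.8
grasp_force: 59.1
```

>>> carry_out:
  motion:
    - [0,0,0,0,0,0,-1]
    - [0,0,0,0,0,0,-1]

```text
clock: 4.72
position: [519.0, -10.5, 328.7]
ee_rot: [-0.217, 0.976, 0.0, -0.001]
contact_force: [0.3, 0.6, -1.5]
gripper_width: 24.9
grasp_force: 59.1
```

```bash
python3 - <<'E'
from meas import *
s=read_state();i=get_image("wrist");cv2.imwrite("pics/w2.png",i["color"]);np.save("w2.npy",i,allow_pickle=True);print(s["position"],s["joints"],i["position"],i["orientation"])
E
```

```text
[519.02264501 -10.47036889 328.69086916] [ 2.92545706e-01  1.53264610e-01 -1.01828754e-01 -3.39271574e-04
 -1.31720492e+00 -1.42669892e+00] [459.38591988 -37.96209433 458.06532432] [0.53194184 0.83671183 0.10967977 0.07015375]
```

View pics/w2.png

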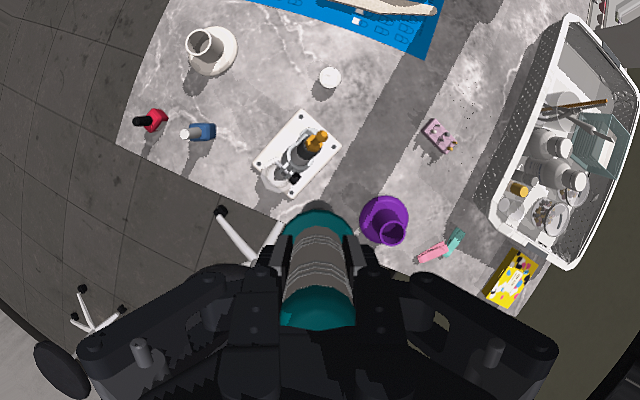

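The wrist view shows the brass nipple at about (318,138) on the hand piece, running down to (285,170). The lubricator is held straight at the bottom centre. I'll take a second view from the side to triangulate.

>>> carry_out:
  motion:
    - [0,0,0,0,-40,0,-1]
    - [0,0,0,0,-80,0,-1]
    - [0,0,0,0,-90,0,-1]
    - [0,0,0,0,-90,0,-1]
    - [0,0,0,0,-90,0,-1]

```text
clock: 5.4
position: [557.1, -91.4, 329.5]
ee_rot: [-0.217, 0.976, 0.0, 0.0]
contact_force: [-0.3, 0.5, -2.7]
gripper_width: 24.7
grasp_force: 59.3
```

```bash
python3 - <<'E'
from meas import *
i=get_image("wrist");np.save("w3.npy",i,allow_pickle=True)
a=np.load("w2.npy",allow_pickle=True).item()
out=[]
c2=[]
for k,im in enumerate((a,i)):
    o=im["position"];
    # guess px
    d=R.from_quat(im["orientation"]).inv().apply(np.array([468,-27,204])-o);th=np.arctan2(np.hypot(d[0],d[1]),d[2]);g=np.array(im["mtx"])[:2,2]+309.7*th*d[:2]/np.hypot(d[0],d[1])
    x,y=g.astype(int);p=mask(im,(10,120,60),(30,255,255),(x-28,y-28,x+28,y+28));c=p.mean(0);u=np.linalg.svd(p-c,full_matrices=False)[2][0];q=(p-c)@u
    print(k,"guess",g,len(p),c,u,c+u*q.min(),c+u*q.max())
    c2.append(cv2.resize(im["color"][y-40:y+40,x-50:x+50],(500,400),interpolation=cv2.INTER_CUBIC));print("crop origin",x-50,y-40)
cv2.imwrite("pics/w23.png",cv2.resize(np.hstack(c2),(800,320)))
E
```

```text
0 guess [324.97005671 134.0350696 ] 302 [315.72516556 141.09602649] [-0.74230212  0.67006534] [325.41361721 132.35040188] [306.98612615 148.98463047]
crop origin 274 94
1 guess [429.36123283 136.42684595] 318 [416.47798742 141.7327044 ] [-0.89143561  0.45314738] [430.73770036 134.4840018 ] [404.81198844 147.66293298]
crop origin 379 96
```

View pics/w23.png

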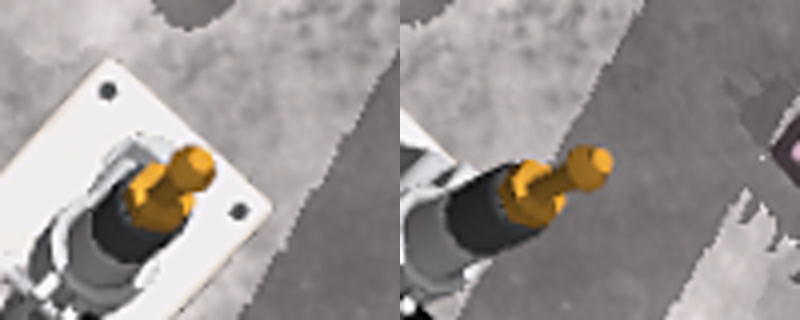

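The left crop (view 2) shows the tip at (324,134.5) and the hexagon at (314,143.5). The right crop (view 3) shows the tip at (429.7,136.5) and the hexagon at (412,144.5).

```bash
python3 - <<'E'
from meas import *
from scipy.optimize import least_squares
ims=[np.load(f"w{k}.npy",allow_pickle=True).item() for k in(2,3)]
def tri(ps):
    A=[];b=[]
    for im,p in zip(ims,ps):
        o,d=wray(im,p);M=np.eye(3)-np.outer(d,d);A.append(M);b.append(M@o)
    x=np.linalg.lstsq(np.vstack(A),np.hstack(b),rcond=None)[0];return x,[np.linalg.norm(M@x-bb) for M,bb in zip(A,b)]
tip=tri([(324,134.5),(429.7,136.5)]);hexa=tri([(314,143.5),(412,144.5)])
print(tip,hexa);d=tip[0]-hexa[0];print(np.linalg.norm(d),d/np.linalg.norm(d))
N=[]
for im,p,u in zip(ims,[(324,134.5),(429.7,136.5)],[(-.742,.670),(-.891,.453)]):
    n=np.cross(wray(im,p)[1],wray(im,np.array(p)+12*np.array(u))[1]);N.append(n/np.linalg.norm(n))
for im,p,q in zip(ims,[(324,134.5),(429.7,136.5)],[(314,143.5),(412,144.5)]):
    n=np.cross(wray(im,p)[1],wray(im,q)[1]);N.append(n/np.linalg.norm(n))
print(np.cross(N[0],N[1]),np.cross(N[2],N[3]))
for n in N: # azimuths given 30 tilt
    f=lambda a:n@[np.cos(a)/2,np.sin(a)/2,.866]
    az=np.radians(np.arange(120,210,.25));v=np.array([f(x) for x in az]);j=np.argmin(abs(v));print(np.degrees(az[j]),v[j], (v[j+4]-v[j-4])/2 if 4<=j<len(v)-4 else 0)
E
```

```text
(array([468.42028167, -27.75126567, 207.1266338 ]), [np.float64(0.16625251074183323), np.float64(0.16625251074188474)]) (array([480.32195156, -31.35245503, 183.67942699]), [np.float64(0.11734030073727178), np.float64(0.11734030073715991)])
26.540343224663317 [-0.44843692  0.13568737  0.8834553 ]
[ 0.15779631 -0.05174009 -0.24336325] [ 0.14692619 -0.04526308 -0.28378598]
162.75 0.0009472758572810169 0.008677747814231546
165.5 0.0005080142356842098 0.007875828563994061
162.5 -0.0003260010590484809 0.008679705580923406
161.5 0.0005532313997677504 0.007979601318955615
```

>>> carry_out:
  motion:
    - [0.05,-0.055,0,15,20,0,-1]
    - [0.13,-0.14,0,45,60,3,-1]
    - [0.22,-0.24,0,75,103,6,-1]
    - [0.31,-0.34,0,98,134,8,-1]
    - [0.354,-0.386,0,103.3,141.8,8,-1]

```text
clock: 6.08
position: [401.2, -6.7, 320.8]
ee_rot: [-0.211, 0.942, -0.129, 0.226]
contact_force: [0.5, 0.1, -1.1]
gripper_width: 24.8
grasp_force: 59.6
```

>>> carry_out:
  motion:
    - [0,0,0,0,0,0,-1]
    - [0,0,0,0,0,0,-1]

```text
clock: 6.32
position: [404.6, -6.2, 322.3]
ee_rot: [-0.209, 0.943, -0.129, 0.225]
contact_force: [0.7, 0.4, -1.1]
gripper_width: 24.5
grasp_force: 59.6
```

```bash
cat > st.py <<'E'
from meas import *
s=read_state();q=R.from_quat(s["ee_rot"]);zn=np.array([-.477,.150,.866]);tip=np.array([468.3,-27.5,205.3])
print(s["clock"],s["position"],"tool z",q.apply([0,0,1]),s["joints"],"F",s["contact_force"],s["contact_force"]@zn)
lip=s["position"]+74.6*q.apply([0,0,1]);print("lip in tool axes -> tip",q.inv().apply(tip-lip))
E
python3 - <<'E'
from st import *
t=get_image("top");n=get_image("scene");w=get_image("wrist")
for k,i,p in(("t",t,tip),("s",n,tip)):
    x,y=proj(i,p).astype(int);print(k,proj(i,tip),proj(i,tip+60*zn),x-40,y-40)
    cv2.imwrite(f"pics/{k}4.png",i["color"])
np.save("v4.npy",[t,n,w],allow_pickle=True)
def crop(i,x,y):return cv2.resize(i["color"][y-40:y+40,x-40:x+40],(400,400),interpolation=cv2.INTER_CUBIC)
a=crop(t,*proj(t,tip+30*zn).astype(int));b=crop(n,*proj(n,tip+30*zn).astype(int))
print(proj(t,tip+30*zn).astype(int)-40,proj(n,tip+30*zn).astype(int)-40)
cv2.imwrite("pics/c4.png",np.vstack([np.hstack([a,b])]))
E
```

```text
6.325 [404.57208848  -6.24794972 322.33868567] tool z [ 0.47812654 -0.14847553 -0.86565006] [ 0.64513858 -0.31400154 -0.82715218  0.5870698  -0.8230141  -2.1339304 ] F [ 0.74836427  0.39910154 -1.08064647] -1.232944372319698
lip in tool axes -> tip [ 1.27644459 -0.72662788 60.3399607 ]
t [297.61320041 196.3338769 ] [291.32716596 209.09024516] 257 156
s [304.55827654 201.60262902] [315.66200455 191.43972386] 264 161
[254 162] [269 156]
```

View pics/c4.png

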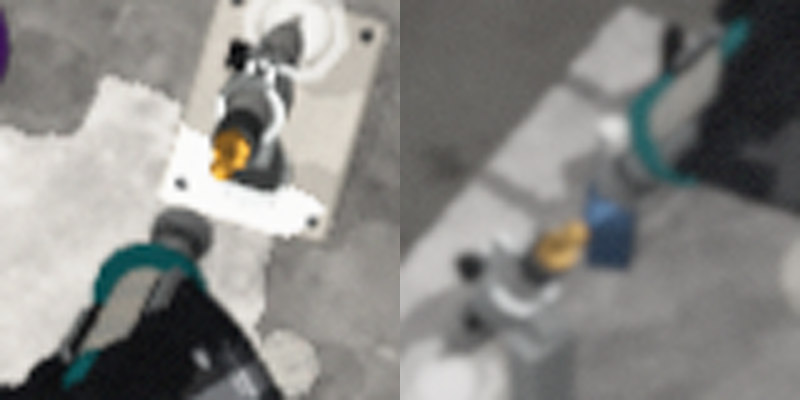

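The pose was reached. In the top crop the coupler is at (187,222), in line with the nipple at (222,165). In the scene crop it is near (610,185), with the nipple at (578,230). I'll close in to 10 mm and check again.

>>> carry_out:
  motion:
    - [0,0,0,0.5,-0.3,15,-1]
    - [0,0,0,0.5,-0.3,35,-1]
    - [0,0,0,0.5,-0.3,48,-1]
    - [0,0,0,0.5,-0.3,50,-1]
    - [0,0,0,0.5,-0.3,50,-1]

```text
clock: 7.1
position: [428.1, -15.0, 278.2]
ee_rot: [-0.209, 0.943, -0.13, 0.224]
contact_force: [-0.0, 0.4, -1.8]
gripper_width: 24.8
grasp_force: 59.6
```

```bash
python3 - <<'E'
from st import *
C=[]
for nm in("top","scene"):
    i=get_image(nm);s=read_state();q=R.from_quat(s["ee_rot"]);print(s["position"],q.inv().apply(tip-s["position"]))
    z=q.apply([0,0,1]);lip=s["position"]+74.6*z
    o=(proj(i,tip)-[30,30]).astype(int);c=cv2.resize(i["color"][o[1]:o[1]+60,o[0]:o[0]+60],(400,400),interpolation=cv2.INTER_CUBIC)
    P=lambda p:tuple(((proj(i,p)-o+.5)*400/60).astype(int).tolist())
    def ring(cn,r,col):
        a=np.linspace(0,6.283,40);cv2.polylines(c,[np.array([P(cn+q.apply([r*np.cos(t),r*np.sin(t),0])) for t in a])],True,col,1)
    ring(lip,12,(0,0,255));ring(lip-50*z,20.5,(255,0,255));cv2.circle(c,P(tip),3,(255,0,0),-1);cv2.circle(c,P(tip-23*zn),3,(255,255,0),-1);C.append(c)
cv2.imwrite("pics/c5.png",np.hstack(C))
E
```

```text
7.1 [428.1395121  -15.02489028 278.17764046] tool z [ 0.47669409 -0.15102892 -0.86599828] [ 0.53162964 -0.22158707 -0.9028592   0.67755937 -0.63496009 -2.16959752] F [-0.03592365  0.37703981 -1.77823082] -1.4662563379189437
lip in tool axes -> tip [-0.14224317  0.19133807  9.5402804 ]
[428.07684599 -14.84424929 278.44052207] [5.83580687e-02 8.35171379e-02 8.44250895e+01]
[428.00872911 -14.70581802 278.59505259] [ 1.79270507e-01 -2.61485350e-02  8.46121121e+01]
```

View pics/c5.png

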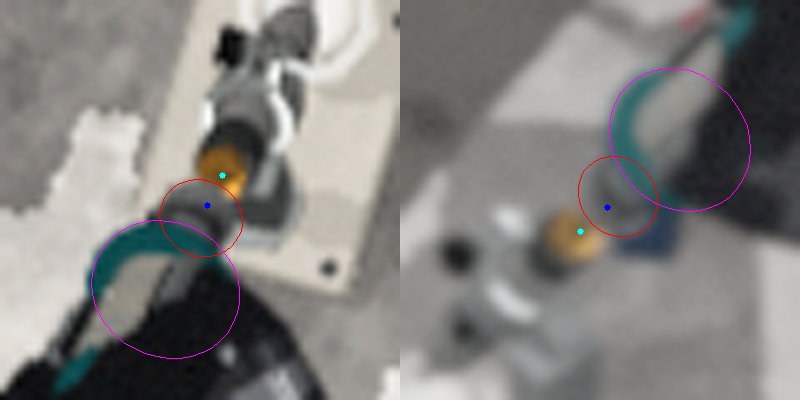

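The predicted lip and flange rings lie on the real ones in both views, and the coupler is on the nipple axis. Pushing on.

>>> carry_out:
  motion:
    - [0,0,0,0,0,4,-1]
    - [0,0,0,0,0,8,-1]
    - [0,0,0,0,0,12,-1]
    - [0,0,0,0,0,16,-1]
    - [0,0,0,0,0,18,-1]

```text
clock: 7.82
position: [436.2, -17.8, 262.0]
ee_rot: [-0.209, 0.943, -0.13, 0.224]
contact_force: [0.1, -1.0, -1.4]
gripper_width: 25.3
grasp_force: 59.6
```

```bash
python3 st.py
```

```text
7.825 [436.22501101 -17.75882569 261.96102778] tool z [ 0.47649661 -0.15073673 -0.86615785] [ 0.48799757 -0.18597037 -0.9321524   0.73017699 -0.5639848  -2.19811395] F [ 0.11594615 -1.03241212 -1.43079776] -1.4492389978713558
lip in tool axes -> tip [-0.78850149 -0.19936976 -8.7706298 ]
```

>>> carry_out:
  motion:
    - [0,0,0,0,0,2,-1]
    - [0,0,0,0,0,4,-1]
    - [0,0,0,0,0,6,-1]
    - [0,0,0,0,0,8,-1]
    - [0,0,0,0,0,10,-1]

```text
clock: 8.45
position: [441.0, -19.1, 253.5]
ee_rot: [-0.209, 0.943, -0.129, 0.224]
contact_force: [0.4, -1.4, -1.1]
gripper_width: 24.8
grasp_force: 59.4
```

```bash
python3 st.py
```

```text
8.45 [441.04073043 -19.08013142 253.52119614] tool z [ 0.47695442 -0.15025177 -0.86599012] [ 0.46197527 -0.16575195 -0.94747565  0.76578008 -0.52449609 -2.21856893] F [ 0.37213179 -1.38430956 -1.07254979] -1.31398141516099
lip in tool axes -> tip [ -0.5448616   -0.28288002 -18.57439134]
```

>>> carry_out:
  motion:
    - [0,0,0,0,0,1,-1]
    - [0,0,0,0,0,2,-1]
    - [0,0,0,0,0,3,-1]
    - [0,0,0,0,0,4,-1]
    - [0,0,0,0,0,4,-1]

```text
clock: 9.07
position: [442.7, -19.7, 250.6]
ee_rot: [-0.209, 0.943, -0.13, 0.225]
contact_force: [-7.3, 2.0, 4.8]
gripper_width: 24.6
grasp_force: 60.3
```

```bash
python3 st.py
```

```text
9.075 [442.69399204 -19.74937681 250.56525197] tool z [ 0.47758513 -0.15030366 -0.86563344] [ 0.45150633 -0.15882874 -0.9537018   0.78144493 -0.50966874 -2.2276798 ] F [-7.3212864   2.00050757  4.84540315] 7.988448877596796
lip in tool axes -> tip [ -0.5625761   -0.1170319  -22.02288852]
```

>>> carry_out:
  motion:
    - [0,0,0,0,0,1,-1]
    - [0,0,0,0,0,2,-1]
    - [0,0,0,0,0,3.5,-1]
    - [0,0,0,0,0,5,-1]
    - [0,0,0,0,0,5,-1]

```text
clock: 9.7
position: [445.1, -20.5, 246.4]
ee_rot: [-0.209, 0.943, -0.13, 0.225]
contact_force: [-8.5, 2.3, 7.0]
gripper_width: 24.4
grasp_force: 60.6
```

```bash
python3 st.py
```

```text
9.7 [445.06440509 -20.47781839 246.39564089] tool z [ 0.47791053 -0.15020096 -0.86547166] [ 0.43714389 -0.14869394 -0.96168119  0.80319248 -0.48960708 -2.24052239] F [-8.46089015  2.29854825  6.9903104 ] 10.43423564616846
lip in tool axes -> tip [ -0.49013703  -0.08603972 -26.8736135 ]
```

>>> carry_out:
  motion:
    - [0,0,0,0,0,1,-1]
    - [0,0,0,0,0,2,-1]
    - [0,0,0,0,0,3,-1]
    - [0,0,0,0,0,3.5,-1]
    - [0,0,0,0,0,3.5,-1]

```text
clock: 10.32
position: [446.7, -21.0, 243.5]
ee_rot: [-0.209, 0.943, -0.13, 0.225]
contact_force: [-10.1, 3.1, 7.8]
gripper_width: 24.8
grasp_force: 60.7
```

```bash
python3 st.py
```

```text
10.325 [446.69554966 -20.99388522 243.51648234] tool z [ 0.47815742 -0.150157   -0.86534291] [ 0.42675988 -0.14166818 -0.96730349  0.81947888 -0.47560295 -2.2502369 ] F [-10.12572627   3.12926267   7.8039691 ] 12.057598073611137
lip in tool axes -> tip [ -0.45218123  -0.05382796 -30.22237094]
```

>>> carry_out:
  motion:
    - [0,0,0,0,0,0.5,-1]
    - [0,0,0,0,0,1,-1]
    - [0,0,0,0,0,1.2,-1]
    - [0,0,0,0,0,1.2,-1]

```text
clock: 10.82
position: [447.2, -21.2, 242.5]
ee_rot: [-0.209, 0.943, -0.13, 0.225]
contact_force: [-11.8, 3.3, 8.0]
gripper_width: 24.9
grasp_force: 60.8
```

```bash
python3 st.py
```

```text
10.825 [447.23422304 -21.17660024 242.53300103] tool z [ 0.47826285 -0.15014724 -0.86528634] [ 0.42311391 -0.1393062  -0.96929675  0.82535116 -0.47077487 -2.2536981 ] F [-11.82767521   3.25722673   7.96143783] 13.024990240969245
lip in tool axes -> tip [ -0.4567095   -0.04287252 -31.35837321]
```

>>> carry_out:
  motion:
    - [0,0,0,0,0,0.4,-1]
    - [0,0,0,0,0,0.8,-1]
    - [0,0,0,0,0,0.8,-1]
    - [0,0,0,0,0,0.8,-1]

```text
clock: 11.32
position: [447.6, -21.2, 242.2]
ee_rot: [-0.209, 0.943, -0.13, 0.225]
contact_force: [-15.4, 4.3, 12.2]
gripper_width: 24.8
grasp_force: 61.5
```

```bash
python3 - <<'E'
import st
from st import *
t=get_image("top");n=get_image("scene")
C=[]
for i in(t,n):
    o=(proj(i,tip+20*zn)-[30,30]).astype(int);C.append(cv2.resize(i["color"][o[1]:o[1]+60,o[0]:o[0]+60],(400,400),interpolation=cv2.INTER_CUBIC))
cv2.imwrite("pics/c6.png",np.hstack(C))
E
```

```text
11.325 [447.58925528 -21.23137129 242.22781036] tool z [ 0.47894092 -0.14996007 -0.86494368] [ 0.42094081 -0.13841785 -0.97046713  0.82936162 -0.46782639 -2.2561096 ] F [-15.3775763    4.31463782  12.16148906] 18.51414909220769
lip in tool axes -> tip [-2.73769264e-01  2.91134004e-02 -3.18002566e+01]
```

View pics/c6.png

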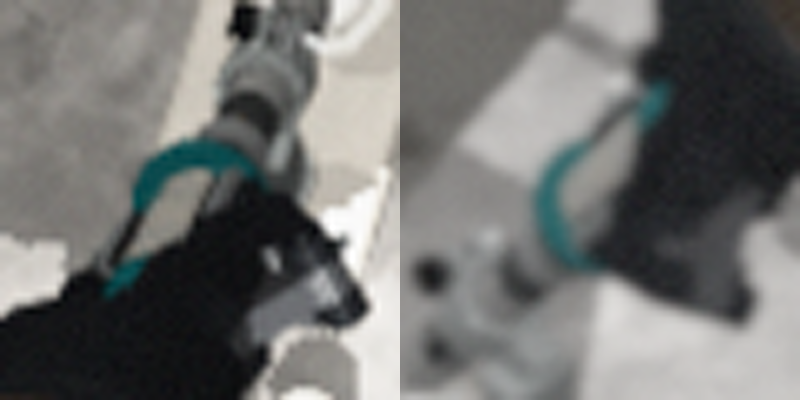

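The force jumps steeply, about 4.5 N in 0.4 mm, so the coupler is at its stop. The crops show it seated right down on the nipple with no brass visible, and the flange close above (190,160 in the left crop). I'll settle briefly and hand in.

>>> carry_out:
  motion:
    - [0,0,0,0,0,0,-1]
    - [0,0,0,0,0,0,-1]
    - [0,0,0,0,0,0,-1]

```text
clock: 11.8
position: [447.6, -21.3, 242.2]
ee_rot: [-0.209, 0.943, -0.13, 0.225]
contact_force: [-16.1, 5.0, 10.7]
gripper_width: 24.4
grasp_force: 61.5
```

```bash
python3 -c "
import st
from bench import job_done
print(job_done())"
```

```text
11.8 [447.57104554 -21.2502766  242.2272252 ] tool z [ 0.47892689 -0.14999245 -0.86494584] [ 0.42093531 -0.13844911 -0.97048935  0.82934935 -0.4678651  -2.25611395] F [-16.13191482   5.04150311  10.74152989] 17.75331372551952
lip in tool axes -> tip [ -0.29846541   0.04039525 -31.79488532]
the job is handed in; nothing more can be done
None
```

I handed the job in at 11.8 s with the lubricator held pushed in on the nipple, the coupler apparently snapped on and against its stop (about 18 N along the nipple, 61 N grip); the hand-in returned no verdict.

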